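# Check a coil spring on the bench tester and sort it

## Task

Test the spring that stands on the round pad: set it on the tester plate over the gauge pin, press it gently straight down until its cap just meets the top of the pin (that is the test height), hold it there for about a second and read the load dial. If it reads more than 9 N the spring is sound and goes standing in the square dish; if less, it is weak and goes standing in the round dish. Never bear on the pin with more than about 10 N, and leave the other spring, the bottle and the beaker where they are.

Things in the scene. Friction and masses are not known exactly. Their poses are not given: they have to be found in the camera images.
- spring_1: A coil spring, with no difference to the eye from the other one: a steel ring foot (34 mm across, 17 mm bore, 6 mm high), coil, and a solid flat round steel cap (36 mm across, 12 mm thick) on top; 54 mm tall when free, cap underside 42 mm above the foot's underside, about 100 g. Origin: centre of the foot's underside, z up. It may be gripped by its cap. One of the two springs is sound and one is weak; only the tester can tell which.
- spring_2: A coil spring, with no difference to the eye from the other one: a steel ring foot (34 mm across, 17 mm bore, 6 mm high), coil, and a solid flat round steel cap (36 mm across, 12 mm thick) on top; 54 mm tall when free, cap underside 42 mm above the foot's underside, about 100 g. Origin: centre of the foot's underside, z up. It may be gripped by its cap. One of the two springs is sound and one is weak; only the tester can tell which.
- spring_1_cap (a joint): How far spring_1's cap is pressed down, m: 0 free, up to 0.022. About 0.012 to 0.013 at the test height on the tester.
- spring_2_cap (a joint): How far spring_2's cap is pressed down, m; as for spring_1_cap.
- sample_pad: Fixed black round rubber pad, 68 mm across, 10 mm high; the spring to be tested stands at its centre. Origin: centre of its underside.
- queue_block: Fixed grey square block, 66 x 66 x 10 mm; the other spring waits at its centre. Origin: centre of its underside.
- tester: Fixed white bench spring tester on levelling feet; origin on the axis of plate and pin, 0 to 10 mm above the bench. Housing: top 45 mm above the origin, from 61 mm behind (-x) to 155 mm ahead (+x) of it, 60 mm to either side (y). The round dial (88 mm across, face up, 49 mm above the origin) has its centre 98 mm along own +x.
- plate_top (a point): Centre of the top of the round steel load plate (80 mm across), 60 to 70 mm above the bench; it sinks 1 mm for each 6 N (at most 5 mm) and weighs only what stands on it, not what bears on the pin.
- pin: Fixed gauge pin, steel, 12 mm across with a chamfered tip (flat top 9 mm across), standing up through the plate's centre. Origin: centre of its top end, 28 mm above the unloaded plate, 88 to 98 mm above the bench. Does not sink: the force rises steeply when a cap meets it, from the 5 to 14 N that the spring alone takes. The spring's foot goes round it with 2.5 mm of play each side.
- dial (a joint): Angle of the dial's black pointer, rad: load in N = 6 x angle. It turns clockwise from above, nearly 0 with the plate empty; 1.5 rad is 9 N, the long broad mark in the middle of the scale (short marks every 1 N, longer every 3 N, from 0 to 18 N). The spring's own weight of 1 N counts in the reading. A sound spring reads well above 9 N at the test height and a weak one well below; either way 1.5 N or more off.
- square_floor (a point): Centre of the inner floor (5 mm above the bench) of the fixed square steel dish, 100 x 100 mm outside, walls 4 mm, rim 16 mm above the bench: for sound springs.
- round_floor (a point): Centre of the inner floor (5 mm above the bench) of the fixed round steel dish, 104 mm across outside, wall 4 mm, rim 16 mm above the bench: for weak springs.
- bottle: Bystander: white plastic bottle, 60 mm across, 140 mm tall. Origin: centre of its underside.
- beaker: Bystander: glass beaker, 60 mm across, 85 mm tall. Origin: centre of its underside.

How it is judged (in metres and radians):
On the way, in this order (a step that is already met when the one before it is completed fails the run):
1. the spring's foot rests on the tester plate, round the gauge pin (((horizontal distance between spring_1 and plate_top below 0.006 m and z of spring_1 in the frame of plate_top below 0.003 m and angle between spring_1's own z axis and vertical below 0.1 rad) or (horizontal distance between spring_2 and plate_top below 0.006 m and z of spring_2 in the frame of plate_top below 0.003 m and angle between spring_2's own z axis and vertical below 0.1 rad))), for 0.1 s.
2. the spring is pressed down to the test height, its cap on the top of the pin, and held there ((((horizontal distance between spring_1 and plate_top below 0.006 m and z of spring_1 in the frame of plate_top below 0.003 m and angle between spring_1's own z axis and vertical below 0.1 rad) and value of joint spring_1_cap above 0.0105 m and contact force between spring_1 and pin above 0.5 N) or ((horizontal distance between spring_2 and plate_top below 0.006 m and z of spring_2 in the frame of plate_top below 0.003 m and angle between spring_2's own z axis and vertical below 0.1 rad) and value of joint spring_2_cap above 0.0105 m and contact force between spring_2 and pin above 0.5 N))), for 0.6 s.
At the end, for the whole second after the job is handed in: The tested spring stands upright (within 0.1 rad), at rest, on the floor of the dish that its reading calls for (sound: square, weak: round), its centre within 40 mm of the dish's centre; the other spring still stands on the square block, within 15 mm of its centre (((horizontal distance between spring_1 and square_floor below 0.04 m and z of spring_1 in the frame of square_floor below 0.004 m and angle between each of spring_1, spring_2's own z axis and vertical below 0.1 rad and linear speed of each of spring_1, spring_2 below 0.02 m/s and horizontal distance between spring_2 and queue_block below 0.015 m) or (horizontal distance between spring_2 and round_floor below 0.04 m and z of spring_2 in the frame of round_floor below 0.004 m and angle between each of spring_2, spring_1's own z axis and vertical below 0.1 rad and linear speed of each of spring_2, spring_1 below 0.02 m/s and horizontal distance between spring_1 and queue_block below 0.015 m))); the robot touches nothing.
It fails at once if the gauge pin is loaded with more than 12 N by a spring (contact force between any of spring_1, spring_2 and pin above 12 N).
It fails at once if the waiting spring is moved off the centre of the square block by more than 15 mm (horizontal distance between each of spring_1, spring_2 and queue_block above 0.015 m).
It fails at once if the bottle or the beaker is pushed more than 15 mm (distance of any of bottle, beaker from where it was at the start of the episode above 0.015 m).
It fails at once if a gripper bears on the pin itself with more than 12 N (contact force between the fingers and pin above 12 N).
It also fails if it takes over 51 s, if anything falls off the work surface, if the arm or the gripper's body presses on something with over 40 N, if the wrist force passes 120 N, or if a joint passes its speed limit or range.

## Robot

A 6-joint arm with a two-finger parallel gripper is mounted at the origin on the work surface. World frame = base frame: x ahead of the robot, y to its left, z up, the work surface at z = 0. Lengths are in mm, angles in rad, forces in N, time in s.
With the tool pointing down it reaches from about 375 to 750 mm from the base axis. Payload 9 kg.
Tool frame: the origin (TCP) lies between the finger pads; the fingertips stand manip.finger_overhang ahead of it and the grasp point (between the pads) lies 3 mm ahead of it (manip.finger_overhang is the distance from the TCP to the fingertips, in mm); z points along the fingers, y is the direction in which the jaws open and shut (so a half turn about z gives the same grasp; the last joint's range is limited). The gripper opens to 85 mm and grips with 20 to 120 N. Pads are 22 mm wide; open, the fingers measure 114 mm over their backs; the gripper's body (76 mm by 85 mm) begins 54 mm behind the grasp point. The pads swing forward as they close: fully open they stand 13 mm farther back than shut.
Start: joints at [-1.457, 0.104, 0.097, 1.564, 0, 1.353], TCP at [195.457, -567.301, 253.331] pointing down, gripper open.
Joint ranges: [-2.99, 2.99], [-0.84, 1.86], [-1.1, 1.16], [-1.84, 2.11], [-1.51, 1.56], [-3.14, 3.14]. Speed limits (rad/s): [2.22, 2.22, 2.57, 3.14, 3.14, 3.14].

## Interface

Orientations are given as a rotation vector (axis times angle).
In Python, from rig import sensors, eyes, finish_job, manip gives the robot as it stands. The module is installed in compiled form; this text tells all that it offers.
- The arm moves only by the tool move_arm, never from a script. Its argument "commands" is a list of rows, each a list of 3 entries, a list of its own where there are three numbers: the shift along the tool's x, y, z scaled (see below), then the turn, a rotation vector about the tool's x, y, z scaled (see below), then the opening, from 0 (shut) to 1 (fully open). In form: [[[x, y, z], [wx, wy, wz], claw], ...]. A call has 1 to 5 rows; each row is the pose to reach, as a shift and turn from the pose commanded when the call began, along the tool's axes at that moment; what a row does not reach only later rows make up. The controller multiplies each number of a shift by 0.4 m and each number of a turn by 0.5 rad. A row lasts 1/12 s, in which the tool goes at most 41.7 mm and 7.16 degrees, less where a joint would pass 70% of its speed; a pose out of reach is approached as far as the arm can. A call with a number of a shift or a turn outside -1 to 1 is refused whole. A call with a gripper value outside its range is refused whole. The fingers move at their own pace and stop on an object; "force" is the grip in N (left out, the last holds). Time passes only in rows, so rows that repeat a pose let the fingers close. It gives the time, the measured TCP pose, the force and the opening at its end, in the units of the state.
- sensors.read_state(): the state, without advancing time (a new reading comes with each control period).
- eyes.get_image(name): name is "side" or "top" or "wrist"; returns the picture (420x560x3 uint8, blue, green, red); there is no depth.
- eyes.camera_info(name): a dict with "vfov" (degrees; the focal length in pixels is half the picture's height over the tangent of half this angle, whatever the lens; pixels are square), "cx", "cy" (the principal point, pixels), "world_from_camera" (4x4, takes a point from camera to world coordinates). Camera axes: x right, y up, looking along -z (the intrinsics and any distortion apply to the point x, -y, -z); pixel columns grow to the right and rows downward; lengths in mm; the calibration is good to about 2 mm. A picture is of the moment at which its call begins: read the wrist's pose just before it. camera_info takes no time and is no camera call; for the wrist camera it gives the pose at the moment of the call.
- finish_job(): hands the job in, once; it reports no verdict.
The state is a dict: "clock": time; "qpos": joint angles; "qvel": joint speeds; "joint_efforts": joint torques, N m; "eef_pos": TCP position; "tcp_rot": TCP orientation; "wrist_force": force on the tool from outside, world axes, zero at the start; "ft_torque": the same for the moment, N m; "gripper_width": finger opening in mm.
Only numpy, scipy, OpenCV 4.12 (cv2) and the standard library are available. Lean on these libraries where they do the work, as an engineer would, in place of code of your own. Each camera call takes 0.05 s, during which the arm holds its last target.

## Working session

There is one attempt and no reset: what is moved stays moved. The work goes in short steps, Python scripts to look and compute and a tool call to move; the robot and the scene stay as the last step left them, time stands still between calls to the robot, and variables do not carry over. Pictures are saved under pics/ and viewed, and the job is handed in when it is done.

Besides the shell and the picture viewer there is one more tool, called after ">>>" as name(argument=value, ...), one argument or row to a line, values as JSON. move_arm: Moves the arm, as the interface text tells. Its arguments: {"type":"object","properties":{"commands":{"type":"array","items":{"type":"array"}},"force":{"type":"number"}},"required":["commands"]}

```bash
mkdir -p pics
python3 - <<'E'
from rig import sensors, eyes, manip
import cv2,numpy as np
print(sensors.read_state(), manip.finger_overhang)
for n in ["side","top","wrist"]:
    i=eyes.camera_info(n); print(n,i)
    cv2.imwrite(f"pics/a_{n}.png",eyes.get_image(n))
E
```

```text
{'clock': 0.0, 'qpos': array([-1.45666834e+00,  1.04723504e-01,  9.64431277e-02,  1.56393953e+00,
        5.26145161e-05,  1.35308313e+00]), 'qvel': array([-7.03224111e-05, -1.09122409e-04, -1.15032724e-03,  1.70437052e-03,
       -4.69601123e-04, -1.21523549e-03]), 'joint_efforts': array([-2.45990173e-03, -5.56929982e+01,  5.03647900e+01,  1.71261316e-02,
       -2.54246124e-04,  7.86843657e-06]), 'eef_pos': array([ 195.44822396, -566.92753852,  252.49377327]), 'tcp_rot': array([-3.09704885e+00, -5.18632130e-01, -1.98210884e-04]), 'wrist_force': array([-0.16639237,  0.01108462,  0.32479297]), 'ft_torque': array([0.02744283, 0.00107617, 0.00535389]), 'gripper_width': 85.56683591311142} 22.0
side {'vfov': 47.66584640880557, 'cx': 271.67714993536, 'cy': 211.17078179795197, 'world_from_camera': array([[-9.50556789e-01,  2.02482826e-01, -2.35462302e-01,
         2.78103795e+02],
       [-3.10185423e-01, -6.55813345e-01,  6.88254211e-01,
         7.82776046e+02],
       [-1.50596620e-02,  7.27261687e-01,  6.86195049e-01,
         8.70707789e+02],
       [ 0.00000000e+00,  0.00000000e+00, 
[... 239 characters left out ...]
  [-9.99655145e-01,  2.61195362e-02,  2.71300353e-03,
         5.08818705e+00],
       [ 5.39195755e-03,  1.03048435e-01,  9.94661725e-01,
         1.00253676e+03],
       [ 0.00000000e+00,  0.00000000e+00,  0.00000000e+00,
         1.00000000e+00]])}
wrist {'vfov': 64.54479230559144, 'cx': 280.55935538191534, 'cy': 209.79820370219056, 'world_from_camera': array([[ 3.25822802e-01,  9.03799459e-01,  2.77463581e-01,
         2.66648397e+02],
       [-9.45429870e-01,  3.11898675e-01,  9.42421170e-02,
        -5.44152094e+02],
       [-1.36454896e-03, -2.93028588e-01,  9.56102706e-01,
         3.73570227e+02],
       [ 0.00000000e+00,  0.00000000e+00,  0.00000000e+00,
         1.00000000e+00]])}
```

View pics/a_top.png

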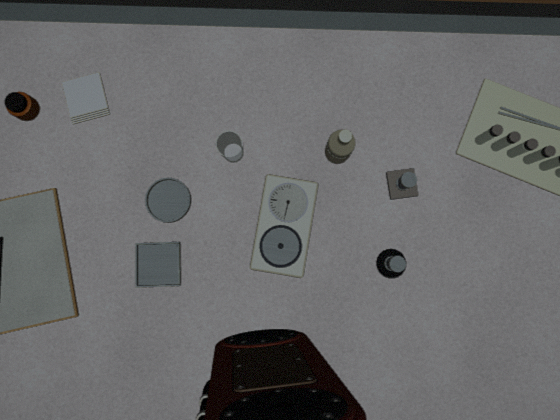

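View pics/a_side.png

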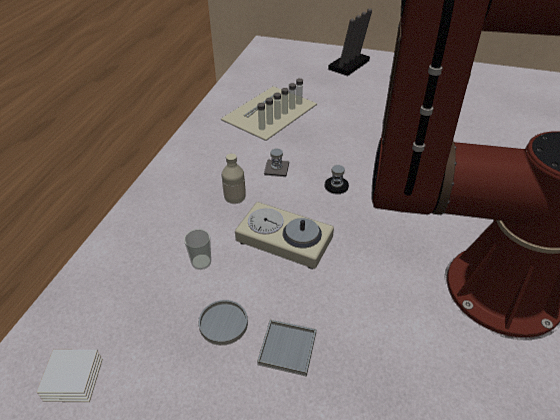

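View pics/a_wrist.png

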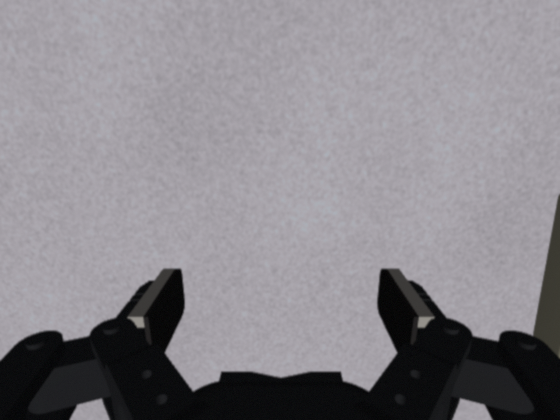

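```bash
cat > h.py <<'E'
from rig import sensors, eyes, manip
import cv2,numpy as np
from scipy.spatial.transform import Rotation as R
def ray(n,uv,info=None):
    i=info or eyes.camera_info(n); f=210/np.tan(np.radians(i['vfov']/2)); T=i['world_from_camera']
    d=T[:3,:3]@np.array([(uv[0]-i['cx'])/f,-(uv[1]-i['cy'])/f,-1]); return T[:3,3],d/np.linalg.norm(d)
def onz(n,uv,z,info=None):
    o,d=ray(n,uv,info); return (o+d*(z-o[2])/d[2])
def tri(r):
    A=np.zeros((3,3));b=np.zeros(3)
    for o,d in r:
        P=np.eye(3)-np.outer(d,d);A+=P;b+=P@o
    x=np.linalg.solve(A,b); return x,[np.linalg.norm((np.eye(3)-np.outer(d,d))@(x-o)) for o,d in r]
def pix(n,p,info=None):
    i=info or eyes.camera_info(n); f=210/np.tan(np.radians(i['vfov']/2)); T=i['world_from_camera']
    c=T[:3,:3].T@(np.array(p)-T[:3,3]); return np.array([i['cx']+f*c[0]/-c[2],i['cy']-f*c[1]/-c[2]])
def tosh(target,state=None):
    s=state or sensors.read_state(); Rm=R.from_rotvec(s['tcp_rot']).as_matrix()
    return Rm.T@(np.array(target)-s['eef_pos'])/400
E
python3 - <<'E'
from h import *
t=cv2.imread('pics/a_top.png');s=cv2.imread('pics/a_side.png')
def crop(im,x0,y0,x1,y1,k): return cv2.resize(im[y0:y1,x0:x1],None,fx=k,fy=k,interpolation=cv2.INTER_CUBIC)
cv2.imwrite('pics/t1.png',cv2.convertScaleAbs(crop(t,240,170,430,290,4),alpha=1.5))
cv2.imwrite('pics/t2.png',cv2.convertScaleAbs(crop(t,130,170,200,295,4),alpha=1.5))
cv2.imwrite('pics/s1.png',crop(s,190,140,360,270,4))
E
```

```text
(no output)
```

View pics/t1.png

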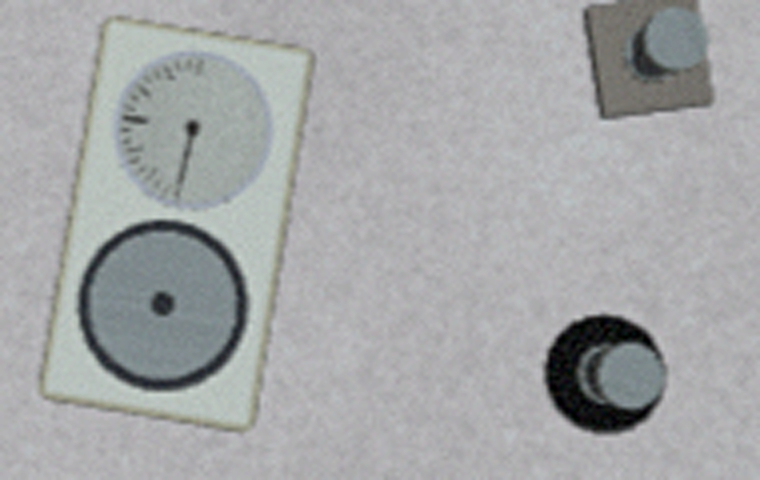

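View pics/t2.png

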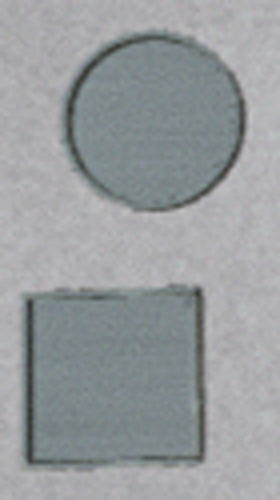

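View pics/s1.png

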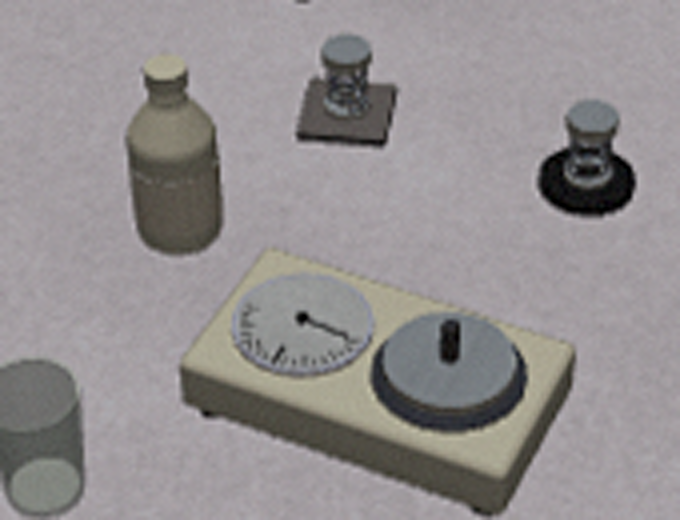

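Run:
```python
from h import *
T=lambda x,y:(240+x/4-.4,170+y/4-.4); S=lambda x,y:(190+x/4-.4,140+y/4-.4); D=lambda x,y:(130+x/4-.4,170+y/4-.4)
np.set_printoptions(precision=1,suppress=True)
print('cap top',onz('top',T(632,375),64),onz('side',S(592,115),64),tri([ray('top',T(632,375)),ray('side',S(592,115))]))
print('pad',onz('top',T(605,374),10),onz('side',S(587,181),10))
print('queue cap',onz('top',T(674,39),64),onz('side',S(347,50),64))
print('pin',onz('top',T(162,303),93),onz('side',S(450,323),93),tri([ray('top',T(162,303)),ray('side',S(450,323))]))
print('plate',onz('top',T(162,304),65),tri([ray('top',T(162,304)),ray('side',S(450,358))]))
print('dial',onz('top',T(193,128),54),onz('side',S(302,318),54))
print('round',onz('top',D(156,122),16),'square',onz('top',D(115,376),16))
print(R.from_rotvec(sensors.read_state()['tcp_rot']).as_matrix())
```

```text
cap top [ 437.5 -242.6   64. ] [ 436. -241.   64.] (array([ 436.9, -243.2,   62.1]), [np.float64(0.5972841802433796), np.float64(0.5972841802433675)])
pad [ 437.  -241.5   10. ] [ 434.  -235.7   10. ]
queue cap [ 621.4 -265.9   64. ] [ 618.2 -263.3   64. ]
pin [469.1  11.2  93. ] [467.5  11.5  93. ] (array([468.3,  11.1,  92.5]), [np.float64(0.7597029397335888), np.float64(0.759702939733588)])
plate [469.1  11.4  65. ] (array([467.9,  11.1,  63.6]), [np.float64(1.2217798505698534), np.float64(1.2217798505699904)])
dial [566.5  -3.   54. ] [565.   -4.6  54. ]
round [567.3 270.   16. ] square [422.5 285.3  16. ]
[[ 0.9  0.3 -0. ]
 [ 0.3 -0.9  0. ]
 [ 0.  -0.  -1. ]]
```

Run:
```python
from h import *
np.set_printoptions(precision=4,suppress=True)
y=.83; t=np.array([437,-242,200])-40*np.array([np.cos(y),np.sin(y),0])
s=sensors.read_state(); print(t,tosh(t)); Rm=R.from_rotvec(s['tcp_rot']).as_matrix(); print(np.arctan2(Rm[1,0],Rm[0,0]))
i=eyes.camera_info('wrist'); print(pix('wrist',s['eef_pos']),pix('wrist',s['eef_pos']-[0,0,140]))
```

```text
[ 410.005  -271.5173  200.    ] [ 0.7478 -0.5237  0.1324]
0.33175968810699497
[277.0609 296.9442] [278.9886 203.7012]
```

Run:
```python
from h import *
np.set_printoptions(precision=4,suppress=True)
print(tosh([437,-242,200]))
```

```text
[ 0.8356 -0.5715  0.1325]
```

>>> move_arm(
  commands=[
    [[0.1, -0.07, 0.016], [0, 0, -0.2], 1],
    [[0.2, -0.14, 0.032], [0, 0, -0.4], 1],
    [[0.3, -0.21, 0.05], [0, 0, -0.6], 1],
    [[0.38, -0.27, 0.065], [0, 0, -0.8], 1],
    [[0.46, -0.32, 0.075], [0, 0, -1], 1],
  ],
)

```text
clock: 0.57
eef_pos: [317.4, -398.5, 224.7]
tcp_rot: [-2.871, -1.275, -0.0]
wrist_force: [1.1, -1.1, 1.0]
gripper_width: 85.5
```

Run:
```python
from h import *
np.set_printoptions(precision=4,suppress=True)
s=sensors.read_state();print(s['clock'],s['eef_pos'],s['qpos'],tosh([437,-242,200]))
```

```text
0.5667 [ 317.4381 -398.5129  224.7216] [-1.1554 -0.1765 -0.229   1.5188  0.      1.1501] [ 0.4907 -0.0405  0.0619]
```

>>> move_arm(
  commands=[
    [[0.1, -0.008, 0.013], [0, 0, 0], 1],
    [[0.2, -0.016, 0.026], [0, 0, 0], 1],
    [[0.3, -0.024, 0.039], [0, 0, 0], 1],
    [[0.4, -0.03, 0.05], [0, 0, 0], 1],
    [[0.4, -0.03, 0.05], [0, 0, 0], 1],
  ],
)

```text
clock: 0.98
eef_pos: [418.6, -268.5, 204.5]
tcp_rot: [-2.868, -1.277, -0.002]
wrist_force: [-0.7, -0.1, -0.3]
gripper_width: 85.4
```

Run:
```python
from h import *
np.set_printoptions(precision=4,suppress=True)
s=sensors.read_state();print(s['clock'],s['eef_pos'],s['qpos'],s['qvel'],tosh([437,-242,200]))
```

```text
0.9833 [ 418.586  -268.5069  204.5094] [-0.8351 -0.2142 -0.2988  1.4879  0.0019  1.4688] [-0.1026  0.0047  0.0178  0.0012 -0.0383 -0.1217] [ 0.08   -0.0101  0.0115]
```

>>> move_arm(
  commands=[
    [[0.08, -0.01, 0.012], [0, 0, 0], 1],
    [[0.08, -0.01, 0.012], [0, 0, 0], 1],
    [[0.08, -0.01, 0.012], [0, 0, 0], 1],
  ],
)

```text
clock: 1.23
eef_pos: [434.8, -246.6, 200.2]
tcp_rot: [-2.872, -1.273, 0.001]
wrist_force: [-0.4, -0.7, -0.4]
gripper_width: 85.5
```

Run:
```python
from h import *
np.set_printoptions(precision=4,suppress=True)
i=eyes.camera_info('wrist');s=sensors.read_state();im=eyes.get_image('wrist')
import pickle;pickle.dump((i,s),open('w1.pkl','wb'));cv2.imwrite('pics/w1.png',im)
print(s['clock'],s['eef_pos'],np.abs(s['qvel']).max(),tosh([437,-242,200]),s['wrist_force'])
print(pix('wrist',s['eef_pos'],i),pix('wrist',s['eef_pos']-[0,0,136],i))
```

```text
1.2333 [ 434.7707 -246.587   200.2391] 0.0418330109925827 [ 0.0145 -0.0044  0.0012] [-0.3547 -0.7448 -0.4125]
[277.7036 295.4765] [279.1421 204.1954]
```

View pics/w1.png

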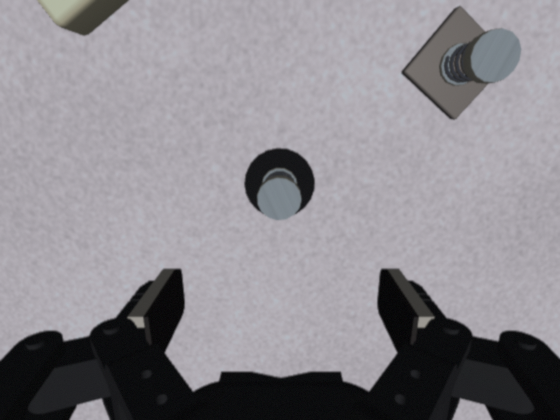

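```bash
cat >> h.py <<'E'
def capell(im,box):
    x0,y0,x1,y1=box; c=im[y0:y1,x0:x1].astype(int)
    m=((c.sum(2)>270)&(c[:,:,0]-c[:,:,2]>8)).astype(np.uint8)*255
    m=cv2.morphologyEx(m,cv2.MORPH_OPEN,cv2.getStructuringElement(cv2.MORPH_ELLIPSE,(9,9)))
    cs=max(cv2.findContours(m,0,1)[0],key=cv2.contourArea); e=cv2.fitEllipse(cv2.convexHull(cs)); return (e[0][0]+x0,e[0][1]+y0),e[1],e[2],cv2.contourArea(cs)
E
python3 - <<'E'
from h import *;import pickle
i,s=pickle.load(open('w1.pkl','rb'));im=cv2.imread('pics/w1.png')
print(im[200,280],im[210,270],im[170,258],im[100,200])
e=capell(im,(235,140,325,230));print(e)
p=onz('wrist',e[0],64,i);print(p, tosh([*p[:2],200],s), s['eef_pos'])
# pad
g=cv2.cvtColor(im,6)[140:230,235:325];m=(g<50).astype(np.uint8);cs=max(cv2.findContours(m,0,1)[0],key=cv2.contourArea);e=cv2.fitEllipse(cv2.convexHull(cs));u=(e[0][0]+235,e[0][1]+140);print(u,e,onz('wrist',u,10,i))
E
```

```text
[139 132 123] [138 131 122] [25 23 24] [172 166 170]
((278.73182678222656, 198.86108779907227), (41.53887939453125, 42.9793701171875), 87.88236999511719, 1354.5)
[ 437.47016854 -243.12624287   64.        ] [ 0.01094262 -0.00081072  0.00059786] [ 434.77071906 -246.58698129  200.23909595]
(279.13354873657227, 182.55056381225586) ((44.133548736572266, 42.55056381225586), (67.21041107177734, 67.97650909423828), 96.2857894897461) [ 438.52802119 -242.08773228   10.        ]
```

>>> move_arm(
  commands=[
    [[0.012, -0.001, 0.09], [0, 0, 0], 1],
    [[0.012, -0.001, 0.18], [0, 0, 0], 1],
    [[0.012, -0.001, 0.26], [0, 0, 0], 1],
    [[0.012, -0.001, 0.32], [0, 0, 0], 1],
    [[0.012, -0.001, 0.32], [0, 0, 0], 1],
  ],
)

```text
clock: 1.7
eef_pos: [434.3, -242.5, 67.5]
tcp_rot: [-2.868, -1.264, 0.005]
wrist_force: [-0.5, 1.4, -1.1]
gripper_width: 85.4
```

Run:
```python
from h import *
np.set_printoptions(precision=4,suppress=True)
s=sensors.read_state();print(s['clock'],s['eef_pos'],np.abs(s['qvel']).max(),tosh([437.6,-242.6,60]))
```

```text
1.7 [ 434.3044 -242.5173   67.5064] 0.08797060436207206 [0.0054 0.0064 0.0187]
```

>>> move_arm(
  commands=[
    [[0.005, 0.004, 0.018], [0, 0, 0], 1],
    [[0.005, 0.004, 0.018], [0, 0, 0], 1],
    [[0.005, 0.004, 0.018], [0, 0, 0], 1],
    [[0.005, 0.004, 0.018], [0, 0, 0], 1],
  ],
)

```text
clock: 2.03
eef_pos: [440.7, -244.5, 67.2]
tcp_rot: [2.872, 1.268, 0.001]
wrist_force: [-0.4, -0.2, -0.1]
gripper_width: 85.2
```

Run:
```python
from h import *
np.set_printoptions(precision=4,suppress=True)
s=sensors.read_state();print(s['clock'],s['eef_pos'],s['tcp_rot'],np.abs(s['qvel']).max(),tosh([437.6,-242.6,60]))
im=eyes.get_image('wrist');cv2.imwrite('pics/w2.png',im)
im=eyes.get_image('side');cv2.imwrite('pics/s2.png',cv2.resize(im[110:230,260:420],None,fx=4,fy=4,interpolation=2))
```

```text
2.0333 [ 440.7166 -244.4927   67.2457] [2.8716 1.2681 0.0014] 0.0063805840433438935 [-0.0017 -0.009   0.0181]
```

View pics/w2.png

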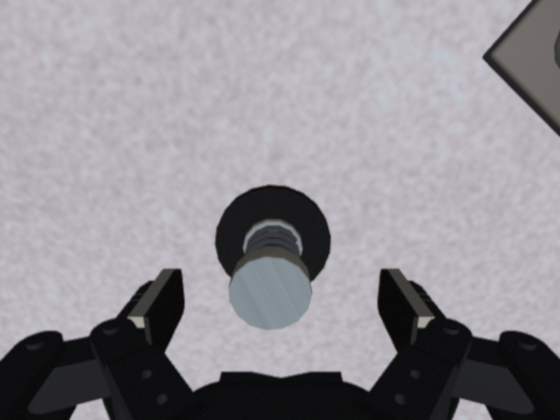

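View pics/s2.png

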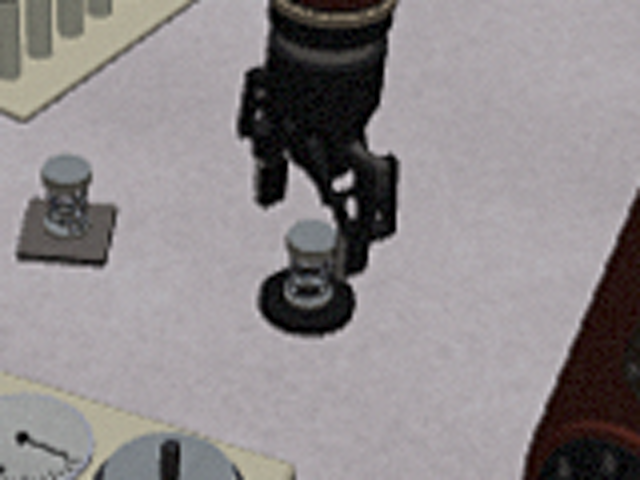

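Run:
```python
from h import *
im=cv2.imread('pics/w2.png');i=eyes.camera_info('wrist')
e=capell(im,(205,170,345,340));print(e,onz('wrist',e[0],64,i),onz('wrist',(270.5,290.5),64,i),onz('wrist',(273,239),10,i))
```

```text
((269.83770751953125, 293.2910690307617), (72.12531280517578, 81.8550033569336), 91.95308685302734, 4522.0) [ 437.64511522 -242.42644288   64.        ] [ 438.75606914 -241.63934046   64.        ] [ 439.70197379 -240.64074917   10.        ]
```

>>> move_arm(
  commands=[
    [[-0.002, -0.009, 0.018], [0, 0, 0], 1],
    [[-0.002, -0.009, 0.018], [0, 0, 0], 1],
    [[-0.002, -0.009, 0.018], [0, 0, 0], 1],
    [[-0.002, -0.009, 0.018], [0, 0, 0], 1],
  ],
)

```text
clock: 2.47
eef_pos: [436.6, -241.5, 58.1]
tcp_rot: [-2.874, -1.269, 0.0]
wrist_force: [0.6, -0.1, 0.3]
gripper_width: 85.3
```

Run:
```python
from h import *
np.set_printoptions(precision=4,suppress=True)
i=eyes.camera_info('wrist');s=sensors.read_state();print(s['clock'],s['eef_pos'],s['tcp_rot'],np.abs(s['qvel']).max(),tosh([437.6,-242.6,60]))
im=eyes.get_image('wrist');cv2.imwrite('pics/w3.png',im)
e=capell(im,(205,170,345,340));print(e,onz('wrist',e[0],64,i))
print(pix('wrist',s['eef_pos'],i))
```

```text
2.4667 [ 436.5872 -241.525    58.1228] [-2.8736 -1.2693  0.0002] 0.00611584623530118 [-0.0003  0.0037 -0.0047]
((281.7644729614258, 304.1912841796875), (76.28803253173828, 87.27235412597656), 90.84207916259766, 5044.0) [ 437.5966 -242.8865   64.    ]
[277.6864 295.4685]
```

View pics/w3.png

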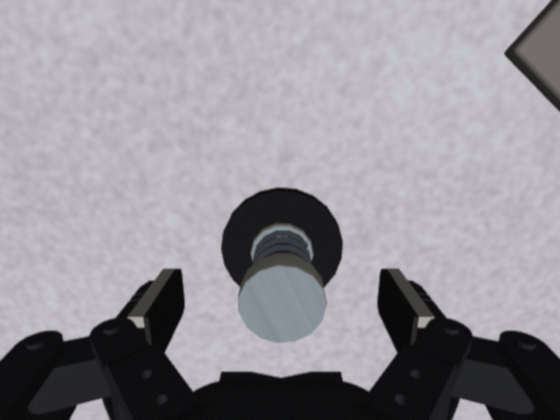

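>>> move_arm(
  commands=[
    [[0, 0.003, -0.005], [0, 0, 0], 1],
    [[0, 0.003, -0.005], [0, 0, 0], 0.3],
    [[0, 0.003, -0.005], [0, 0, 0], 0.2],
    [[0, 0.003, -0.005], [0, 0, 0], 0.1],
    [[0, 0.003, -0.005], [0, 0, 0], 0],
  ],
  force=70,
)

```text
clock: 2.93
eef_pos: [437.6, -242.5, 60.2]
tcp_rot: [2.874, 1.269, 0.0]
wrist_force: [-0.6, -0.4, -0.3]
gripper_width: 38.6
```

>>> move_arm(
  commands=[
    [[0, 0, 0], [0, 0, 0], 0],
    [[0, 0, 0], [0, 0, 0], 0],
    [[0, 0, 0], [0, 0, 0], 0],
    [[0, 0, 0], [0, 0, 0], 0],
    [[0, 0, 0], [0, 0, 0], 0],
  ],
)

```text
clock: 3.35
eef_pos: [437.6, -242.4, 60.2]
tcp_rot: [-2.874, -1.269, 0.0]
wrist_force: [-0.5, 0.7, 0.9]
gripper_width: 33.6
```

Run:
```python
from h import *
np.set_printoptions(precision=4,suppress=True)
for k in range(3):
    s=sensors.read_state();print(s['clock'],s['eef_pos'],s['tcp_rot'],s['wrist_force'],s['gripper_width']);im=eyes.get_image('wrist')
cv2.imwrite('pics/w4.png',im)
im=eyes.get_image('side');cv2.imwrite('pics/s4.png',cv2.resize(im[110:230,260:420],None,fx=4,fy=4,interpolation=2))
```

```text
3.35 [ 437.5606 -242.4264   60.2376] [-2.8737 -1.2693  0.0002] [-0.4702  0.72    0.915 ] 33.626072502130334
3.4 [ 437.574  -242.4853   60.2778] [ 2.8737  1.2692 -0.0001] [-0.481  -0.0135  0.854 ] 33.73091416873118
3.45 [ 437.557  -242.4679   60.2379] [-2.8738 -1.2692  0.0001] [-0.5983  0.4428  1.0911] 33.501634522979714
```

View pics/w4.png

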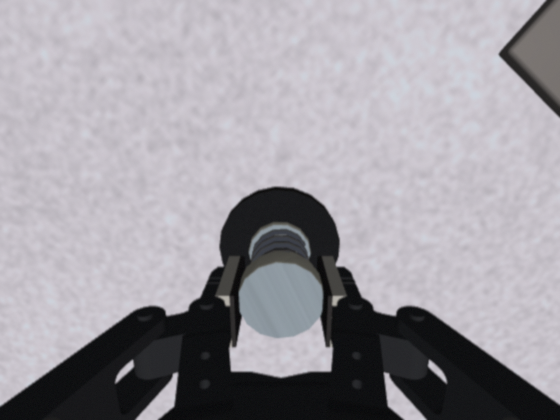

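View pics/s4.png

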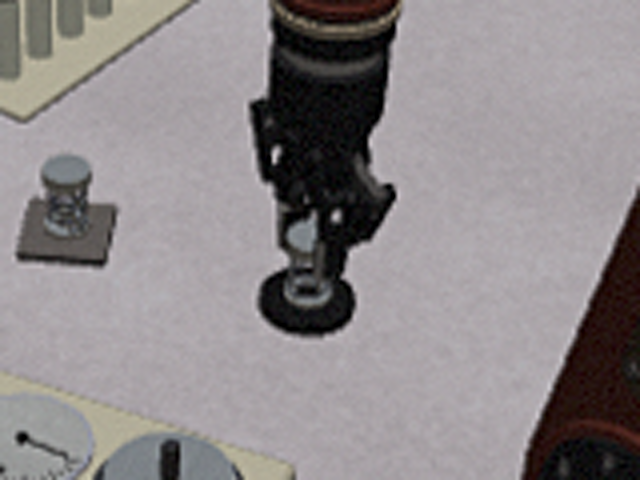

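Run:
```python
from h import *
np.set_printoptions(precision=4,suppress=True)
im=cv2.imread('pics/w4.png');i=eyes.camera_info('wrist');s=sensors.read_state()
e=capell(im,(205,170,345,340));p=onz('wrist',e[0],64,i);print(e,p,tosh(p)*400)
print(tosh([468.5,11.2,205]))
```

```text
((280.5335159301758, 300.07855224609375), (75.0826644897461, 85.53084564208984), 88.31458282470703, 4909.0) [ 438.5858 -243.0736   64.    ] [ 0.2429  1.152  -3.7634]
[ 0.5208 -0.37   -0.3619]
```

>>> move_arm(
  commands=[
    [[0, 0, -0.08], [0, 0, 0], 0],
    [[0, 0, -0.16], [0, 0, 0], 0],
    [[0, 0, -0.24], [0, 0, 0], 0],
    [[0.04, -0.03, -0.32], [0, 0, 0], 0],
    [[0.12, -0.1, -0.32], [0, 0, 0], 0],
  ],
)

```text
clock: 3.97
eef_pos: [442.5, -184.8, 194.6]
tcp_rot: [2.868, 1.26, 0.006]
wrist_force: [1.5, -0.7, -0.7]
gripper_width: 33.4
```

Run:
```python
from h import *
np.set_printoptions(precision=4,suppress=True)
s=sensors.read_state();print(s['clock'],s['eef_pos'],tosh([421,-40.5,185]),s['wrist_force'],s['gripper_width'])
```

```text
3.9667 [ 442.5258 -184.7515  194.6103] [ 0.2292 -0.2838  0.0212] [ 1.4949 -0.6755 -0.7261] 33.38833786644802
```

>>> move_arm(
  commands=[
    [[0.06, -0.07, 0.005], [0, 0, 0], 0],
    [[0.12, -0.14, 0.01], [0, 0, 0], 0],
    [[0.18, -0.21, 0.02], [0, 0, 0], 0],
    [[0.23, -0.28, 0.02], [0, 0, 0], 0],
    [[0.23, -0.28, 0.02], [0, 0, 0], 0],
  ],
)

```text
clock: 4.38
eef_pos: [418.2, -32.8, 180.0]
tcp_rot: [-2.869, -1.274, -0.0]
wrist_force: [0.6, -0.3, -0.4]
gripper_width: 33.9
```

>>> move_arm(
  commands=[
    [[0, 0, 0], [0, 0, 0], 0],
    [[0, 0, 0], [0, 0, 0], 0],
    [[0, 0, 0], [0, 0, 0], 0],
    [[0, 0, 0], [0, 0, 0], 0],
  ],
)

```text
clock: 4.72
eef_pos: [419.7, -38.4, 180.1]
tcp_rot: [2.875, 1.267, -0.0]
wrist_force: [-0.1, -0.9, -1.8]
gripper_width: 33.9
```

Run:
```python
from h import *
import pickle
np.set_printoptions(precision=4,suppress=True)
i=eyes.camera_info('wrist');s=sensors.read_state();im=eyes.get_image('wrist');cv2.imwrite('pics/w5.png',im);pickle.dump((i,s),open('w5.pkl','wb'))
print(s['clock'],s['eef_pos'],s['tcp_rot'],np.abs(s['qvel']).max(),s['wrist_force'],s['gripper_width'])
e=capell(im,(205,170,345,345));p=onz('wrist',e[0],s['eef_pos'][2]+3.76,i);print(e,tosh(p,s)*400)
```

```text
4.7167 [419.7009 -38.4466 180.14  ] [ 2.8747  1.2669 -0.0003] 0.0024180639775180797 [-0.0939 -0.8766 -1.8311] 33.866249427338744
((280.6148681640625, 300.116455078125), (75.0281753540039, 85.44961547851562), 87.62207794189453, 4905.5) [ 0.2024  1.186  -3.7601]
```

View pics/w5.png

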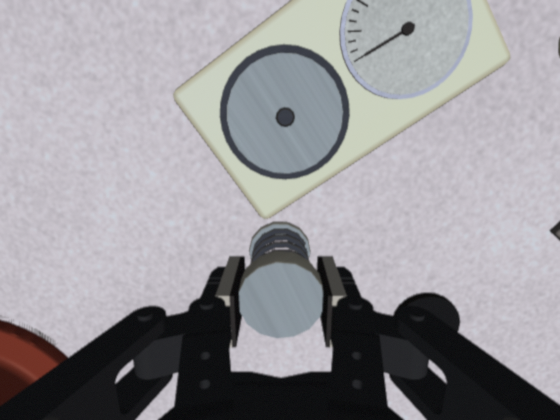

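Run:
```python
from h import *
import pickle
np.set_printoptions(precision=2,suppress=True)
i,s=pickle.load(open('w5.pkl','rb'));im=cv2.imread('pics/w5.png');g=cv2.cvtColor(im,6)
def blob(m,x0,y0):
    cs=max(cv2.findContours(m.astype(np.uint8),0,1)[0],key=cv2.contourArea);e=cv2.fitEllipse(cv2.convexHull(cs));return (e[0][0]+x0,e[0][1]+y0),e[1]
pin=blob(g[100:135,268:302]<95,268,100);ring=blob(g[30:195,205:360]<85,205,30)
print(pin,ring)
for z in (88,92.5,98): print(z,tosh(onz('wrist',pin[0],z,i),s)*400,onz('wrist',pin[0],z,i))
for z in (48,53): print(z,tosh(onz('wrist',ring[0],z,i),s)*400,onz('wrist',ring[0],z,i))
cv2.imwrite('pics/w5c.png',cv2.resize(im[200:345,210:350],None,fx=4,fy=4,interpolation=2))
```

```text
((284.87567710876465, 116.65071487426758), (18.44402503967285, 19.35626792907715)) ((284.2164306640625, 111.35356903076172), (127.57672882080078, 132.7865447998047))
88 [68.91  3.87 92.12] [469.04   9.79  88.  ]
92.5 [69.03  3.81 87.62] [469.07   9.92  92.5 ]
98 [69.16  3.74 82.12] [469.11  10.07  98.  ]
48 [ 71.65   3.89 132.12] [470.9   11.79  48.  ]
53 [ 71.7    3.84 127.12] [470.89  11.87  53.  ]
```

View pics/w5c.png

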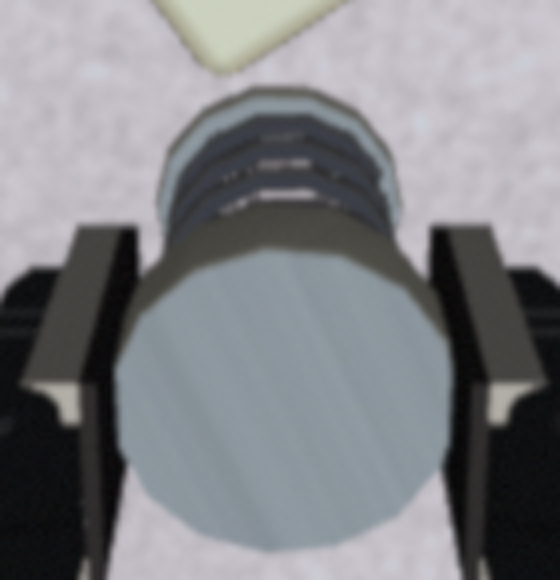

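>>> move_arm(
  commands=[
    [[0.05, 0.007, 0.03], [0, 0, 0], 0],
    [[0.095, 0.007, 0.06], [0, 0, 0], 0],
    [[0.095, 0.007, 0.06], [0, 0, 0], 0],
    [[0.095, 0.007, 0.06], [0, 0, 0], 0],
    [[0.095, 0.007, 0.06], [0, 0, 0], 0],
  ],
)

```text
clock: 5.18
eef_pos: [447.0, -11.8, 156.4]
tcp_rot: [-2.874, -1.269, 0.001]
wrist_force: [1.2, -0.1, -1.0]
gripper_width: 33.4
```

>>> move_arm(
  commands=[
    [[0, 0, 0], [0, 0, 0], 0],
    [[0, 0, 0], [0, 0, 0], 0],
  ],
)

```text
clock: 5.35
eef_pos: [447.3, -11.9, 156.8]
tcp_rot: [2.874, 1.268, 0.001]
wrist_force: [0.2, -0.3, -1.0]
gripper_width: 33.3
```

Run:
```python
from h import *
import pickle
np.set_printoptions(precision=4,suppress=True)
i=eyes.camera_info('wrist');s=sensors.read_state();im=eyes.get_image('wrist');cv2.imwrite('pics/w6.png',im);pickle.dump((i,s),open('w6.pkl','wb'))
print(s['clock'],s['eef_pos'],s['tcp_rot'],np.abs(s['qvel']).max(),s['wrist_force'],s['gripper_width'])
cv2.imwrite('pics/w6c.png',cv2.resize(im[120:345,190:370],None,fx=2.6,fy=2.6,interpolation=2))
im=eyes.get_image('side');cv2.imwrite('pics/s6.png',im);cv2.imwrite('pics/s6c.png',cv2.resize(im[150:270,220:380],None,fx=4,fy=4,interpolation=2))
im=eyes.get_image('top');cv2.imwrite('pics/t6.png',im);
```

```text
5.35 [447.269  -11.9115 156.7996] [2.8737 1.2676 0.0009] 0.00197813157322364 [ 0.1565 -0.3094 -0.9963] 33.27436480304712
```

View pics/w6c.png

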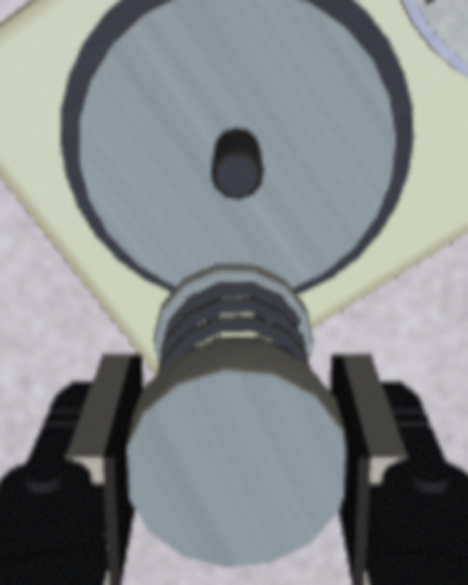

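View pics/s6c.png

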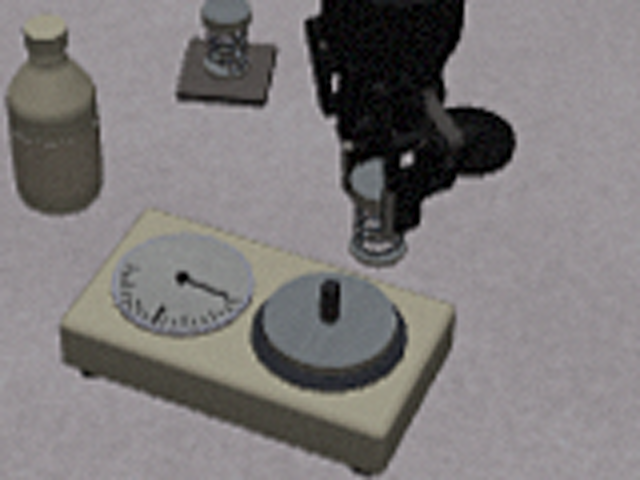

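View pics/t6.png

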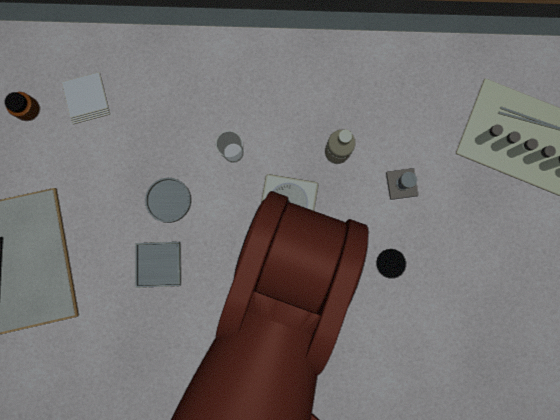

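Run:
```python
from h import *
import pickle
np.set_printoptions(precision=2,suppress=True)
i,s=pickle.load(open('w6.pkl','rb'));im=cv2.imread('pics/w6.png')
c=lambda x,y:(190+(x+.5)/2.6-.5,120+(y+.5)/2.6-.5)
print('foot fwd',tosh(onz('wrist',c(234.5,264),106.5,i),s)*400)
print('foot top fwd',tosh(onz('wrist',c(234.5,275),112.5,i),s)*400)
print('foot L,R at bottom', [tosh(onz('wrist',c(x,330),109.5,i),s)*400 for x in(156,313)])
e=capell(im,(205,170,345,345));print('cap',e,tosh(onz('wrist',e[0],s['eef_pos'][2]+3.76,i),s)*400)
print('cap near/far',[tosh(onz('wrist',c(237,y),s['eef_pos'][2]+3.76,i),s)*400 for y in (371,567)])
for z in (88,92.5,98): print(z,tosh(onz('wrist',c(238,176),z,i),s)*400,'bottom edge',tosh(onz('wrist',c(238,199),z-1.5,i),s)*400)
r1=ray('wrist',c(238,176),i)
i5,s5=pickle.load(open('w5.pkl','rb'))
r0=ray('wrist',(284.9,117.1),i5)
t=cv2.imread('pics/a_side.png')
rt=ray('top',(280.1,245.35)); rs=ray('side',(302.1,220.4))
print(tri([r0,r1]),tri([r0,r1,rt,rs]))
```

```text
foot fwd [15.1   0.83 50.3 ]
foot top fwd [14.81  0.84 44.3 ]
foot L,R at bottom [array([  1.44, -15.71,  47.29]), array([ 1.42, 17.38, 47.32])]
cap ((280.6852493286133, 175.51964569091797), (117.49513244628906, 122.08518981933594), 88.20368957519531, 5356.5) [51.01  1.22 -3.75]
cap near/far [array([16.88,  1.29, -3.76]), array([-17.76,   1.3 ,  -3.76])]
88 [29.64  1.6  68.81] bottom edge [23.9   1.61 70.31]
92.5 [30.7   1.59 64.31] bottom edge [25.09  1.6  65.81]
98 [31.99  1.57 58.81] bottom edge [26.53  1.58 60.31]
(array([468.98,   9.61,  91.72]), [np.float64(0.1205058564964519), np.float64(0.12050585649647652)]) (array([468.71,  10.09,  91.4 ]), [np.float64(0.44682484010603174), np.float64(0.6936140747429616), np.float64(1.2149776902691716), np.float64(0.9062173445085066)])
```

>>> move_arm(
  commands=[
    [[0.04, 0.001, 0.005], [0, 0, 0], 0],
    [[0.081, 0.0015, 0.01], [0, 0, 0], 0],
    [[0.081, 0.0015, 0.01], [0, 0, 0], 0],
    [[0.081, 0.0015, 0.01], [0, 0, 0], 0],
    [[0.081, 0.0015, 0.01], [0, 0, 0], 0],
  ],
)

```text
clock: 5.92
eef_pos: [469.2, 12.0, 152.3]
tcp_rot: [2.874, 1.27, -0.001]
wrist_force: [-0.2, 0.6, -0.9]
gripper_width: 33.5
```

>>> move_arm(
  commands=[
    [[0, 0, 0], [0, 0, 0], 0],
    [[0, 0, 0], [0, 0, 0], 0],
  ],
)

```text
clock: 6.08
eef_pos: [469.3, 11.9, 152.4]
tcp_rot: [2.874, 1.268, 0.0]
wrist_force: [0.4, -1.3, -1.8]
gripper_width: 33.5
```

Run:
```python
from h import *
np.set_printoptions(precision=4,suppress=True)
i=eyes.camera_info('wrist');s=sensors.read_state();im=eyes.get_image('wrist')
print(s['clock'],s['eef_pos'],s['tcp_rot'],np.abs(s['qvel']).max(),s['wrist_force'],s['gripper_width'],tosh([469.6,11.6,150])*400)
cv2.imwrite('pics/w7c.png',cv2.resize(im[120:345,190:370],None,fx=2.6,fy=2.6,interpolation=2))
im=eyes.get_image('side');cv2.imwrite('pics/s7c.png',cv2.resize(im[170:270,240:360],None,fx=5,fy=5,interpolation=2))
```

```text
6.0833 [469.283   11.8667 152.3825] [2.8738 1.2684 0.0002] 0.002718316388991532 [ 0.4412 -1.3163 -1.8378] 33.4751712686699 [-0.0309  0.4167  2.3775]
```

View pics/s7c.png

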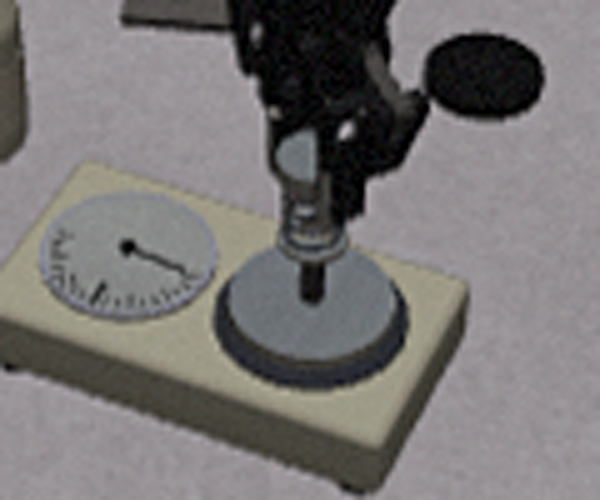

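View pics/w7c.png

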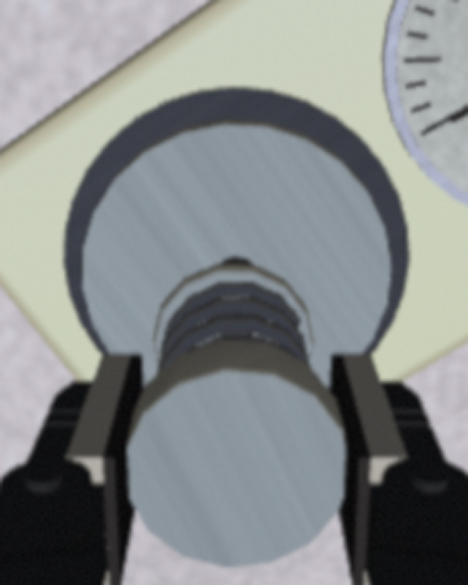

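>>> move_arm(
  commands=[
    [[0, 0.0008, 0.01], [0, 0, 0], 0],
    [[0, 0.0008, 0.02], [0, 0, 0], 0],
    [[0, 0.0008, 0.03], [0, 0, 0], 0],
    [[0, 0.0008, 0.035], [0, 0, 0], 0],
    [[0, 0.0008, 0.035], [0, 0, 0], 0],
  ],
)

```text
clock: 6.6
eef_pos: [469.2, 12.2, 137.4]
tcp_rot: [-2.873, -1.269, 0.002]
wrist_force: [-0.0, 0.6, -1.3]
gripper_width: 34.0
```

>>> move_arm(
  commands=[
    [[0, 0, 0], [0, 0, 0], 0],
    [[0, 0, 0], [0, 0, 0], 0],
  ],
)

```text
clock: 6.77
eef_pos: [469.8, 12.0, 138.3]
tcp_rot: [2.874, 1.269, 0.0]
wrist_force: [-0.4, 0.0, -0.4]
gripper_width: 34.1
```

Run:
```python
from h import *
np.set_printoptions(precision=4,suppress=True)
s=sensors.read_state();im=eyes.get_image('wrist')
print(s['clock'],s['eef_pos'],s['tcp_rot'],np.abs(s['qvel']).max(),s['wrist_force'],s['gripper_width'],tosh([469.6,11.6,150])*400)
cv2.imwrite('pics/w8c.png',cv2.resize(im[120:345,190:370],None,fx=2.6,fy=2.6,interpolation=2))
im=eyes.get_image('side');cv2.imwrite('pics/s8c.png',cv2.resize(im[170:270,240:360],None,fx=5,fy=5,interpolation=2))
```

```text
6.7667 [469.7704  12.0323 138.3483] [2.8736 1.2691 0.0002] 0.0028401205711353905 [-0.4191  0.046  -0.434 ] 34.12245861850861 [ -0.4583   0.1432 -11.6058]
```

View pics/s8c.png

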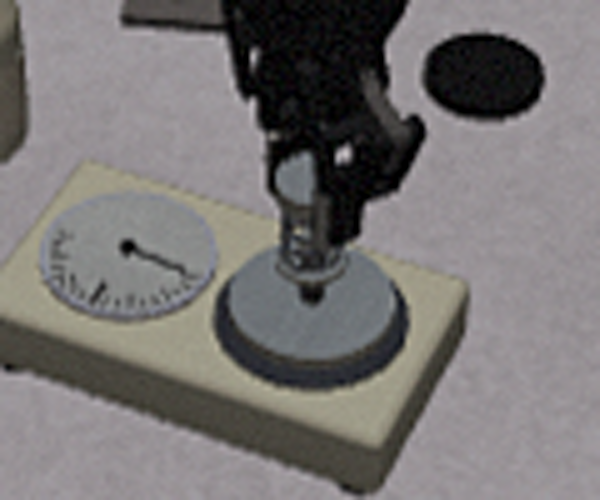

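View pics/w8c.png

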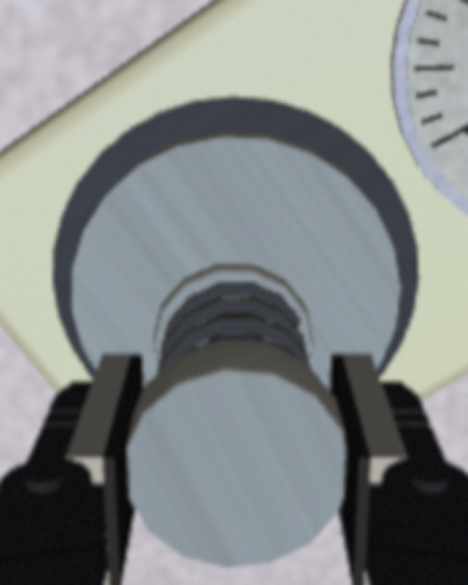

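>>> move_arm(
  commands=[
    [[-0.0005, 0, 0.012], [0, 0, 0], 0],
    [[-0.001, 0, 0.024], [0, 0, 0], 0],
    [[-0.001, 0, 0.036], [0, 0, 0], 0],
    [[-0.001, 0, 0.048], [0, 0, 0], 0],
    [[-0.001, 0, 0.048], [0, 0, 0], 0],
  ],
)

```text
clock: 7.28
eef_pos: [468.8, 11.9, 117.6]
tcp_rot: [-2.873, -1.269, 0.002]
wrist_force: [-1.2, -0.2, -1.6]
gripper_width: 33.2
```

>>> move_arm(
  commands=[
    [[0, 0, 0], [0, 0, 0], 0],
    [[0, 0, 0], [0, 0, 0], 0],
    [[0, 0, 0], [0, 0, 0], 0],
  ],
)

```text
clock: 7.53
eef_pos: [469.6, 11.7, 119.3]
tcp_rot: [2.874, 1.269, 0.0]
wrist_force: [0.6, -0.1, -1.9]
gripper_width: 33.7
```

```bash
cat > look.py <<'E'
from h import *
import sys
np.set_printoptions(precision=3,suppress=True)
k=sys.argv[1]
s=sensors.read_state();im=eyes.get_image('wrist')
print(s['clock'],s['eef_pos'],s['wrist_force'],s['gripper_width'])
w=cv2.resize(im[120:345,190:390],None,fx=2,fy=2,interpolation=2)
im=eyes.get_image('side');sd=cv2.resize(im[180:270,240:340],None,fx=4,fy=4,interpolation=2);sd=cv2.copyMakeBorder(sd,0,450-sd.shape[0],0,0,0)
cv2.imwrite(f'pics/{k}.png',np.hstack([w,sd]))
E
python3 look.py l9
```

```text
7.5333 [469.559  11.707 119.262] [ 0.561 -0.146 -1.943] 33.68713059039019
```

View pics/l9.png

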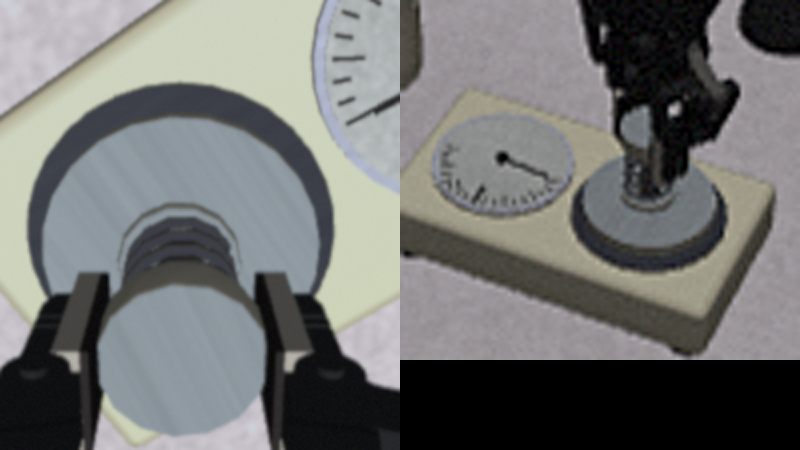

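>>> move_arm(
  commands=[
    [[0, 0, 0.004], [0, 0, 0], 0],
    [[0, 0, 0.008], [0, 0, 0], 0],
    [[0, 0, 0.012], [0, 0, 0], 0],
    [[0, 0, 0.016], [0, 0, 0], 0],
    [[0, 0, 0.02], [0, 0, 0], 0],
  ],
)

```text
clock: 8.05
eef_pos: [469.5, 11.8, 111.1]
tcp_rot: [2.874, 1.269, 0.0]
wrist_force: [-0.9, 1.4, 3.2]
gripper_width: 33.9
```

>>> move_arm(
  commands=[
    [[0, 0, 0], [0, 0, 0], 0],
    [[0, 0, 0], [0, 0, 0], 0],
    [[0, 0, 0], [0, 0, 0], 0],
  ],
)

```text
clock: 8.3
eef_pos: [469.5, 11.8, 111.3]
tcp_rot: [2.874, 1.269, 0.0]
wrist_force: [-0.4, 1.1, 3.1]
gripper_width: 33.3
```

```bash
python3 look.py l10
```

```text
8.3 [469.536  11.777 111.257] [-0.433  1.104  3.125] 33.341476657706174
```

View pics/l10.png

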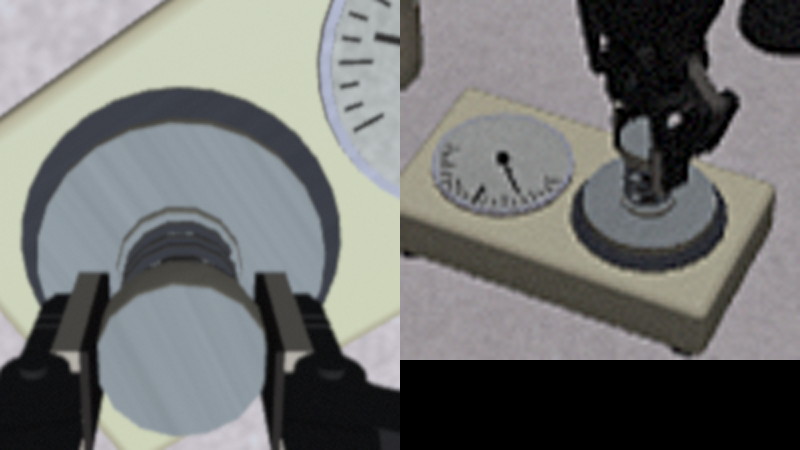

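>>> move_arm(
  commands=[
    [[0, 0, 0.0025], [0, 0, 0], 0],
    [[0, 0, 0.005], [0, 0, 0], 0],
    [[0, 0, 0.0075], [0, 0, 0], 0],
    [[0, 0, 0.01], [0, 0, 0], 0],
    [[0, 0, 0.0125], [0, 0, 0], 0],
  ],
)

```text
clock: 8.82
eef_pos: [469.5, 11.8, 106.2]
tcp_rot: [2.874, 1.269, 0.0]
wrist_force: [-2.3, 1.9, 8.1]
gripper_width: 33.4
```

>>> move_arm(
  commands=[
    [[0, 0, 0], [0, 0, 0], 0],
    [[0, 0, 0], [0, 0, 0], 0],
    [[0, 0, 0], [0, 0, 0], 0],
  ],
)

```text
clock: 9.07
eef_pos: [469.6, 11.8, 106.4]
tcp_rot: [2.874, 1.269, 0.001]
wrist_force: [-3.0, 1.5, 6.5]
gripper_width: 33.2
```

```bash
python3 look.py l11
```

```text
9.0667 [469.552  11.812 106.373] [-2.966  1.522  6.495] 33.245439590330925
```

View pics/l11.png

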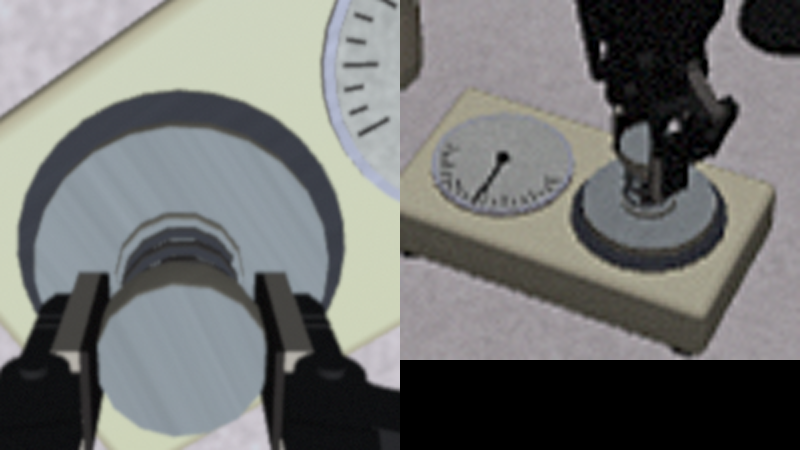

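>>> move_arm(
  commands=[
    [[0, 0, 0.002], [0, 0, 0], 0],
    [[0, 0, 0.004], [0, 0, 0], 0],
    [[0, 0, 0.006], [0, 0, 0], 0],
    [[0, 0, 0.008], [0, 0, 0], 0],
    [[0, 0, 0.009], [0, 0, 0], 0],
  ],
)

```text
clock: 9.58
eef_pos: [469.5, 11.9, 102.9]
tcp_rot: [2.874, 1.269, 0.001]
wrist_force: [-2.8, 1.6, 10.3]
gripper_width: 33.9
```

>>> move_arm(
  commands=[
    [[0, 0, 0], [0, 0, 0], 0],
    [[0, 0, 0], [0, 0, 0], 0],
  ],
)

```text
clock: 9.75
eef_pos: [469.5, 11.9, 103.1]
tcp_rot: [2.874, 1.269, 0.001]
wrist_force: [-3.1, 2.2, 9.8]
gripper_width: 33.5
```

```bash
python3 look.py l12
```

```text
9.75 [469.542  11.87  103.055] [-3.125  2.151  9.782] 33.519737339109234
```

View pics/l12.png

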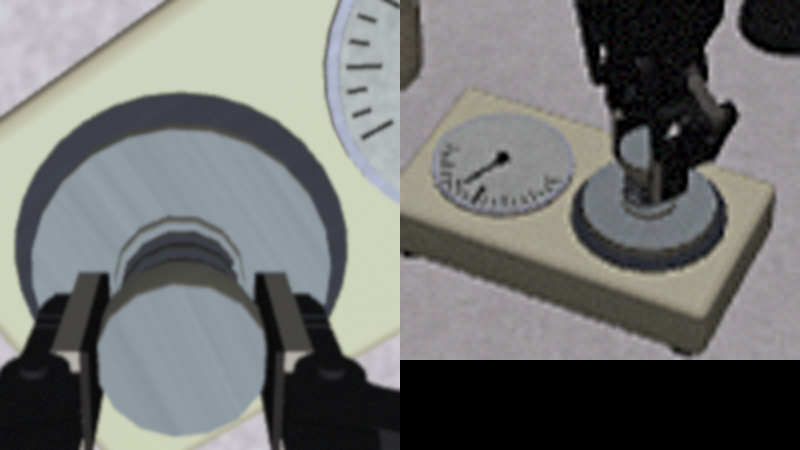

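>>> move_arm(
  commands=[
    [[0, 0, 0.001], [0, 0, 0], 0],
    [[0, 0, 0.002], [0, 0, 0], 0],
    [[0, 0, 0.003], [0, 0, 0], 0],
    [[0, 0, 0.004], [0, 0, 0], 0],
    [[0, 0, 0.004], [0, 0, 0], 0],
  ],
)

```text
clock: 10.27
eef_pos: [469.6, 11.9, 101.5]
tcp_rot: [2.873, 1.269, 0.001]
wrist_force: [-4.5, 2.9, 12.0]
gripper_width: 33.6
```

>>> move_arm(
  commands=[
    [[0, 0, 0.001], [0, 0, 0], 0],
    [[0, 0, 0.001], [0, 0, 0], 0],
    [[0, 0, 0.001], [0, 0, 0], 0],
  ],
)

```text
clock: 10.52
eef_pos: [469.6, 11.9, 101.2]
tcp_rot: [2.873, 1.269, 0.001]
wrist_force: [-3.7, 2.6, 12.8]
gripper_width: 33.4
```

Run:
```python
from h import *
f=[]
for k in range(4):
    s=sensors.read_state();f.append([*s['eef_pos'],*s['wrist_force']]);im=eyes.get_image('side')
print(s['clock'],np.mean(f,0).round(2),np.std(f,0).round(2))
cv2.imwrite('pics/d13.png',cv2.resize(im[195:240,240:292],None,fx=10,fy=10,interpolation=2))
cv2.imwrite('pics/a_d.png',cv2.resize(cv2.imread('pics/a_side.png')[195:240,240:292],None,fx=10,fy=10,interpolation=2))
```

```text
10.6667 [469.58  11.88 101.23  -4.13   2.08  12.23] [0.01 0.   0.01 0.54 0.32 0.4 ]
```

View pics/d13.png

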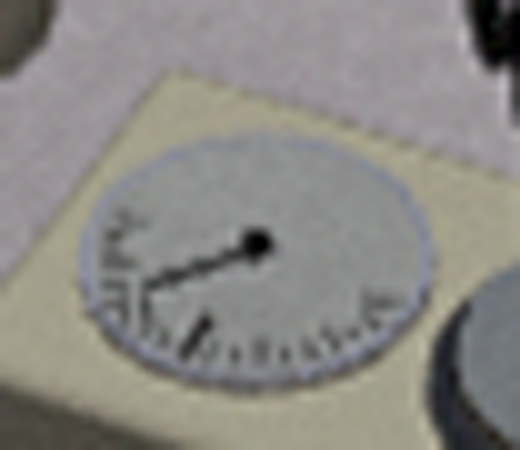

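```bash
cat >> h.py <<'E'
def dang(c,p):
    f=lambda q:onz('side',(240+(q[0]+.5)/10-.5,195+(q[1]+.5)/10-.5),56)
    v=f(p)-f(c);return np.degrees(np.arctan2(v[1],v[0]))
E
python3 - <<'E'
from h import *
c=(258,243)
print(dang(c,(145,290)),dang(c,(197,337)))
E
```

```text
48.341740463759876 84.01038126185269
```

View pics/a_d.png

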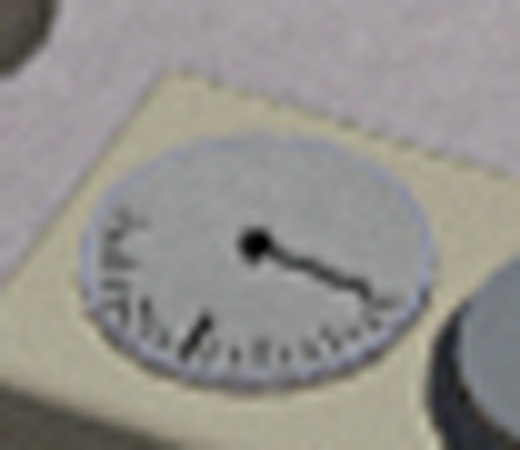

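>>> move_arm(
  commands=[
    [[0, 0, 0.0005], [0, 0, 0], 0],
    [[0, 0, 0.001], [0, 0, 0], 0],
    [[0, 0, 0.001], [0, 0, 0], 0],
  ],
)

```text
clock: 10.97
eef_pos: [469.6, 11.9, 100.9]
tcp_rot: [2.874, 1.269, 0.001]
wrist_force: [-4.2, 3.0, 12.6]
gripper_width: 33.7
```

```bash
cat > f.py <<'E'
from h import *
import sys
f=[]
for k in range(3):
    s=sensors.read_state();f.append([*s['eef_pos'],*s['wrist_force']]);im=eyes.get_image('side')
print(s['clock'],np.mean(f,0).round(2),np.std(f,0).round(2))
c=im[195:240,240:292]
cv2.imwrite(f'pics/{sys.argv[1]}.png',cv2.resize(c,None,fx=10,fy=10,interpolation=2))
# pointer angle: dark pixel sum along ray, on the dial plane
g=cv2.cvtColor(im,6).astype(np.float32);c0=onz('side',(240+258.5/10-.5,195+243.5/10-.5),56)
best=[]
for a in np.arange(0,200,1.):
    pts=[pix('side',c0+r*np.array([np.cos(np.radians(a)),np.sin(np.radians(a)),0])) for r in np.arange(12,26,1.)]
    m=np.array(pts,np.float32);best.append(cv2.remap(g,m[:,0],m[:,1],1).mean())
best=np.array(best);k=best.argmin();w=np.clip(best.min()+25-best,0,None);w[np.abs(np.arange(200)-k)>10]=0
a=(w*np.arange(200)).sum()/w.sum();print('ang',a,'N',9+(84.0-a)*np.pi/180*6)
E
python3 f.py d14
```

```text
11.0667 [469.58  11.88 100.92  -4.78   2.45  12.76] [0.01 0.01 0.01 0.47 0.36 0.16]
ang 45.88563382561795 N 12.991327092322331
```

>>> move_arm(
  commands=[
    [[0, 0, 0.0005], [0, 0, 0], 0],
    [[0, 0, 0.001], [0, 0, 0], 0],
    [[0, 0, 0.001], [0, 0, 0], 0],
  ],
)

```text
clock: 11.37
eef_pos: [469.6, 11.9, 100.8]
tcp_rot: [2.873, 1.269, 0.001]
wrist_force: [-6.5, 3.3, 15.2]
gripper_width: 33.7
```

```bash
python3 f.py d15
```

```text
11.4667 [469.6   11.88 100.84  -6.24   3.1   15.95] [0.01 0.   0.01 0.33 0.25 0.54]
ang 45.07060143258868 N 13.076677084934946
```

>>> move_arm(
  commands=[
    [[0, 0, 0], [0, 0, 0], 0],
    [[0, 0, 0], [0, 0, 0], 0],
    [[0, 0, 0], [0, 0, 0], 0],
    [[0, 0, 0], [0, 0, 0], 0],
    [[0, 0, 0], [0, 0, 0], 0],
  ],
)

```text
clock: 11.93
eef_pos: [469.6, 11.9, 100.9]
tcp_rot: [2.873, 1.269, 0.001]
wrist_force: [-5.7, 3.0, 15.8]
gripper_width: 33.7
```

>>> move_arm(
  commands=[
    [[0, 0, 0], [0, 0, 0], 0],
    [[0, 0, 0], [0, 0, 0], 0],
    [[0, 0, 0], [0, 0, 0], 0],
    [[0, 0, 0], [0, 0, 0], 0],
    [[0, 0, 0], [0, 0, 0], 0],
  ],
)

```text
clock: 12.35
eef_pos: [469.6, 11.9, 100.9]
tcp_rot: [2.873, 1.269, 0.001]
wrist_force: [-7.1, 2.7, 15.6]
gripper_width: 33.9
```

```bash
python3 f.py d16; python3 look.py l16
```

```text
12.45 [469.59  11.88 100.84  -6.64   2.53  15.69] [0.03 0.   0.02 0.31 0.22 0.5 ]
ang 45.12887866515544 N 13.070574307411505
12.5 [469.575  11.911 100.819] [-6.583  3.009 15.903] 33.563643308198806
```

View pics/d16.png

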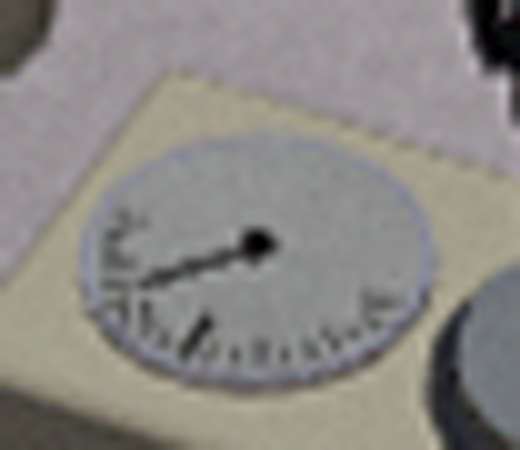

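View pics/l16.png

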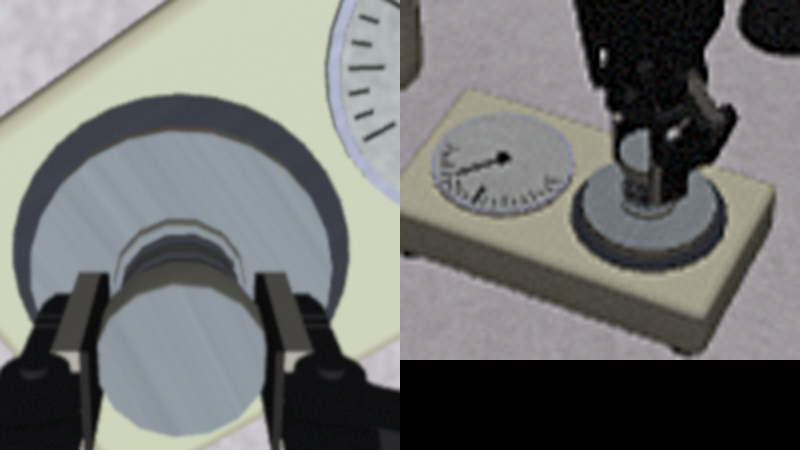

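>>> move_arm(
  commands=[
    [[0, 0, -0.005], [0, 0, 0], 0],
    [[0, 0, -0.02], [0, 0, 0], 0],
    [[0, 0, -0.045], [0, 0, 0], 0],
    [[0, 0, -0.08], [0, 0, 0], 0],
    [[0, 0, -0.12], [0, 0, 0], 0],
  ],
)

```text
clock: 13.02
eef_pos: [468.7, 11.8, 147.2]
tcp_rot: [-2.873, -1.269, 0.003]
wrist_force: [-0.1, -0.0, -1.1]
gripper_width: 33.8
```

>>> move_arm(
  commands=[
    [[0, 0, -0.03], [0, 0, 0], 0],
    [[0, 0, -0.06], [0, 0, 0], 0],
    [[0, 0, -0.08], [0, 0, 0], 0],
    [[0, 0, -0.08], [0, 0, 0], 0],
  ],
)

```text
clock: 13.35
eef_pos: [470.2, 11.5, 181.3]
tcp_rot: [2.872, 1.269, 0.003]
wrist_force: [0.3, -0.1, -0.8]
gripper_width: 33.7
```

```bash
python3 - <<'E'
from h import *
np.set_printoptions(precision=4,suppress=True)
s=sensors.read_state();print(s['clock'],s['eef_pos'],s['qpos'],s['wrist_force'],s['gripper_width'],tosh([422.5,285.3,150]))
E
python3 look.py l17
```

```text
13.35 [470.1879  11.5262 181.3306] [-0.2546 -0.3041 -0.4166  1.456  -0.0001  2.0553] [ 0.2722 -0.1355 -0.8264] 33.687194392751685 [ 0.4255 -0.5493  0.0776]
13.35 [470.188  11.526 181.331] [ 0.272 -0.136 -0.826] 33.687194392751685
```

View pics/l17.png

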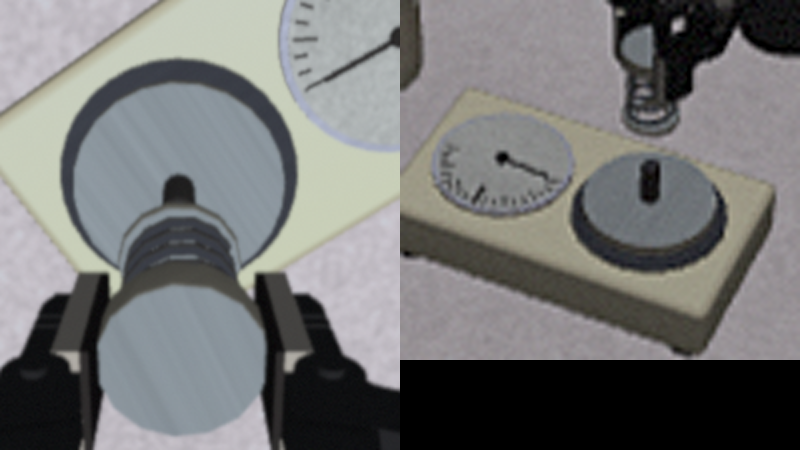

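>>> move_arm(
  commands=[
    [[0.05, -0.065, 0], [0, 0, 0], 0],
    [[0.11, -0.14, 0.02], [0, 0, 0], 0],
    [[0.17, -0.22, 0.03], [0, 0, 0], 0],
    [[0.23, -0.3, 0.04], [0, 0, 0], 0],
    [[0.29, -0.37, 0.05], [0, 0, 0], 0],
  ],
)

```text
clock: 13.87
eef_pos: [436.7, 199.0, 158.4]
tcp_rot: [-2.873, -1.269, 0.002]
wrist_force: [0.1, -0.3, -0.9]
gripper_width: 33.5
```

>>> move_arm(
  commands=[
    [[0.05, -0.065, 0.01], [0, 0, 0], 0],
    [[0.1, -0.12, 0.02], [0, 0, 0], 0],
    [[0.135, -0.175, 0.03], [0, 0, 0], 0],
    [[0.135, -0.175, 0.03], [0, 0, 0], 0],
    [[0.135, -0.175, 0.03], [0, 0, 0], 0],
  ],
)

```text
clock: 14.28
eef_pos: [421.5, 285.0, 146.1]
tcp_rot: [2.872, 1.273, -0.004]
wrist_force: [-0.5, -0.3, -1.2]
gripper_width: 33.6
```

Run:
```python
from h import *
np.set_printoptions(precision=4,suppress=True)
s=sensors.read_state();print(s['clock'],s['eef_pos'],s['qpos'],s['wrist_force'],s['gripper_width'],tosh([422.5,285.3,80]))
im=eyes.get_image('wrist');cv2.imwrite('pics/w18.png',im)
```

```text
14.2833 [421.5024 285.0079 146.14  ] [ 0.3371 -0.166  -0.3621  1.3772 -0.0002  2.6443] [-0.4874 -0.3449 -1.1593] 33.639679884319875 [0.0026 0.0015 0.1653]
```

View pics/w18.png

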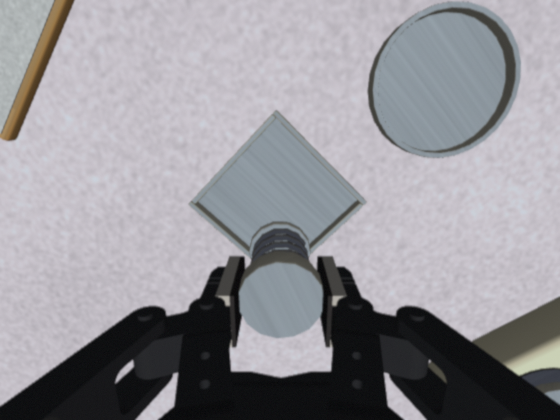

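>>> move_arm(
  commands=[
    [[0.002, 0.001, 0.05], [0, 0, 0], 0],
    [[0.002, 0.001, 0.1], [0, 0, 0], 0],
    [[0.002, 0.001, 0.15], [0, 0, 0], 0],
    [[0.002, 0.001, 0.175], [0, 0, 0], 0],
    [[0.002, 0.001, 0.185], [0, 0, 0], 0],
  ],
)

```text
clock: 14.75
eef_pos: [422.8, 283.2, 71.7]
tcp_rot: [2.875, 1.267, -0.005]
wrist_force: [0.3, 0.1, -2.1]
gripper_width: 33.4
```

>>> move_arm(
  commands=[
    [[0, 0, 0.006], [0, 0, 0], 0],
    [[0, 0, 0.012], [0, 0, 0], 0],
    [[0, 0, 0.018], [0, 0, 0], 0],
    [[0, 0, 0.02], [0, 0, 0], 0],
    [[0, 0, 0.02], [0, 0, 0], 0],
  ],
)

```text
clock: 15.17
eef_pos: [423.9, 284.6, 66.0]
tcp_rot: [2.874, 1.269, 0.001]
wrist_force: [0.3, -0.3, -0.8]
gripper_width: 33.5
```

Run:
```python
from h import *
np.set_printoptions(precision=4,suppress=True)
s=sensors.read_state();print(s['clock'],s['eef_pos'],s['tcp_rot'],s['wrist_force'],s['gripper_width'],tosh([422.5,285.3,55.5]))
im=eyes.get_image('wrist');cv2.imwrite('pics/w19.png',im)
im=eyes.get_image('side');cv2.imwrite('pics/s19.png',cv2.resize(im[270:390,210:370],None,fx=4,fy=4,interpolation=2))
```

```text
15.1667 [423.912  284.6495  66.013 ] [2.8736 1.2692 0.001 ] [ 0.3487 -0.3067 -0.7656] 33.534450738963365 [-0.0012 -0.0037  0.0263]
```

View pics/w19.png

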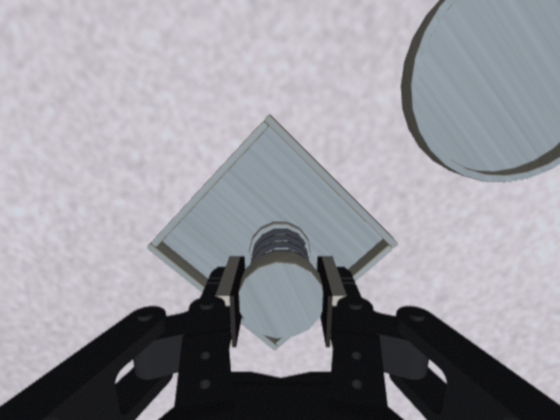

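View pics/s19.png

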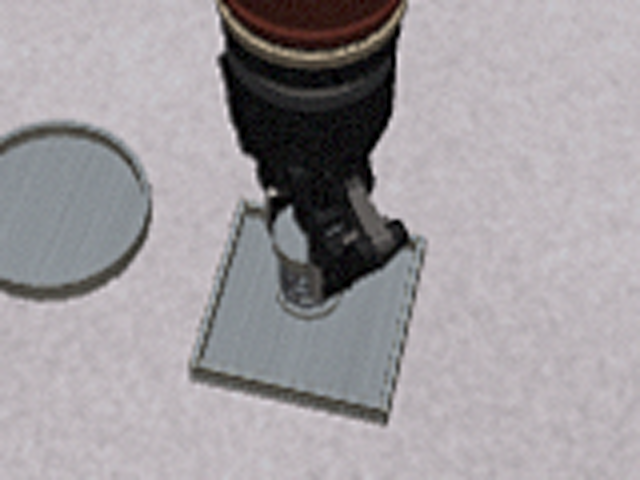

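>>> move_arm(
  commands=[
    [[0, 0, 0.007], [0, 0, 0], 0],
    [[0, 0, 0.013], [0, 0, 0], 0],
    [[0, 0, 0.018], [0, 0, 0], 0],
    [[0, 0, 0.022], [0, 0, 0], 0],
    [[0, 0, 0.025], [0, 0, 0], 0],
  ],
)

```text
clock: 15.68
eef_pos: [423.5, 284.5, 55.2]
tcp_rot: [2.874, 1.269, -0.001]
wrist_force: [-0.5, -0.8, 0.6]
gripper_width: 33.8
```

>>> move_arm(
  commands=[
    [[0, 0, 0], [0, 0, 0], 0],
    [[0, 0, 0], [0, 0, 0], 0],
    [[0, 0, 0], [0, 0, 0], 0],
  ],
)

```text
clock: 15.93
eef_pos: [423.7, 284.6, 55.7]
tcp_rot: [2.874, 1.269, 0.0]
wrist_force: [-0.1, 0.5, -1.2]
gripper_width: 33.8
```

>>> move_arm(
  commands=[
    [[0, 0, 0.001], [0, 0, 0], 0],
    [[0, 0, 0.002], [0, 0, 0], 0],
    [[0, 0, 0.0025], [0, 0, 0], 0],
    [[0, 0, 0.0025], [0, 0, 0], 0],
  ],
)

```text
clock: 16.27
eef_pos: [423.8, 284.6, 54.8]
tcp_rot: [2.874, 1.269, 0.001]
wrist_force: [0.1, 0.6, 1.1]
gripper_width: 33.6
```

```bash
python3 f.py d20
```

```text
16.3667 [ 4.2374e+02  2.8461e+02  5.4740e+01 -2.7000e-01  0.0000e+00  8.9000e-01] [0.02 0.01 0.02 0.29 0.42 0.43]
ang 192.1002652306159 N -2.320233303320368
```

Foot is on the floor (force +0.9 N against −1 N hanging). Releasing.

>>> move_arm(
  commands=[
    [[0, 0, 0], [0, 0, 0], 0.45],
    [[0, 0, 0], [0, 0, 0], 0.5],
    [[0, 0, 0], [0, 0, 0], 0.7],
    [[0, 0, 0], [0, 0, 0], 1],
    [[0, 0, 0], [0, 0, 0], 1],
  ],
)

```text
clock: 16.83
eef_pos: [423.6, 284.5, 54.6]
tcp_rot: [2.874, 1.269, -0.0]
wrist_force: [0.1, 0.7, -0.4]
gripper_width: 76.8
```

>>> move_arm(
  commands=[
    [[0, 0, 0], [0, 0, 0], 1],
    [[0, 0, 0], [0, 0, 0], 1],
    [[0, 0, 0], [0, 0, 0], 1],
    [[0, 0, -0.02], [0, 0, 0], 1],
    [[0, 0, -0.06], [0, 0, 0], 1],
  ],
)

```text
clock: 17.25
eef_pos: [422.3, 284.1, 77.5]
tcp_rot: [-2.874, -1.269, 0.005]
wrist_force: [-0.2, -0.4, 0.3]
gripper_width: 85.5
```

>>> move_arm(
  commands=[
    [[0, 0, -0.06], [0, 0, 0], 1],
    [[0, 0, -0.14], [0, 0, 0], 1],
    [[0, 0, -0.22], [0, 0, 0], 1],
    [[0, 0, -0.25], [0, 0, 0], 1],
    [[0, 0, -0.25], [0, 0, 0], 1],
  ],
)

```text
clock: 17.67
eef_pos: [425.5, 285.2, 183.1]
tcp_rot: [2.873, 1.269, 0.01]
wrist_force: [-0.0, 0.8, 0.7]
gripper_width: 85.8
```

Run:
```python
from h import *
s=sensors.read_state();print(s['clock'],s['eef_pos'],s['wrist_force'],s['gripper_width'])
i=eyes.camera_info('wrist');im=eyes.get_image('wrist');cv2.imwrite('pics/w21.png',im)
im2=eyes.get_image('side');cv2.imwrite('pics/s21.png',im2)
```

```text
17.6667 [425.52072098 285.22721092 183.07916173] [-0.00262561  0.80442478  0.70017792] 85.80513847771384
```

View pics/w21.png

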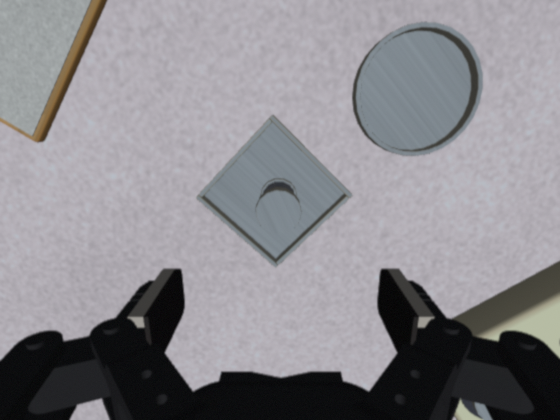

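View pics/s21.png

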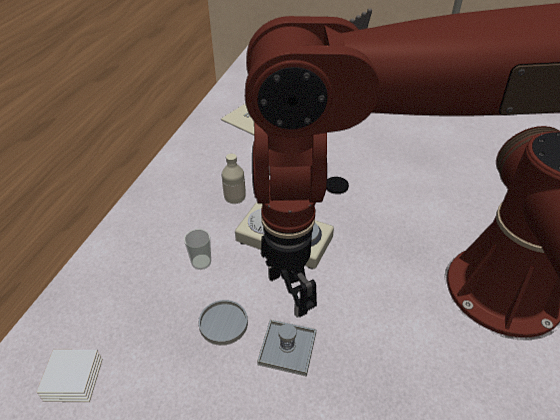

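>>> move_arm(
  commands=[
    [[0, 0, 0], [0, 0, 0], 1],
    [[0, 0, 0], [0, 0, 0], 1],
    [[0, 0, 0], [0, 0, 0], 1],
  ],
)

```text
clock: 18.02
eef_pos: [423.0, 284.3, 177.3]
tcp_rot: [-2.874, -1.269, 0.003]
wrist_force: [0.1, -0.2, 0.2]
gripper_width: 85.7
```

Run:
```python
from h import *
im=eyes.get_image('top');cv2.imwrite('pics/t22.png',im)
```

```text
(no output)
```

View pics/t22.png

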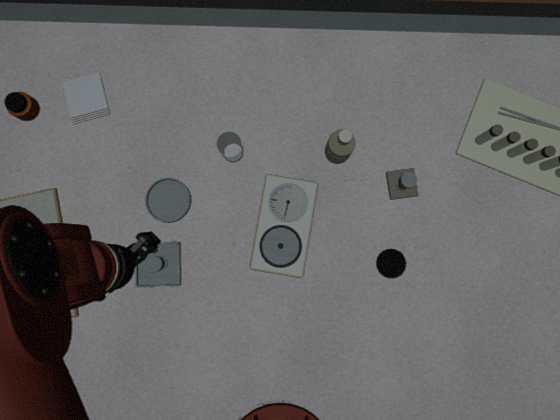

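The top view shows the spring standing in the square dish near (158,264). The waiting spring (408,180), the bottle and the beaker are where they were, and the pad and tester are empty.

```bash
python3 -c "
from rig import finish_job
print(finish_job())"
```

```text
the job is handed in; nothing more can be done
None
```

The spring from the round pad is sound. I stood it in the square dish and handed the job in at about 18 s of the 51 s allowed.

- **Test:** I set it on the plate over the gauge pin and pressed until the cap met the pin. At that point the wrist force rose about 3 N over 0.1 mm while the dial stayed put. I held it there for about 1.1 s with an estimated 3–4 N on the pin, and the dial read about 13.1 N, well above 9 N.
- **Last checks:** The wrist and side pictures show the spring upright near the centre of the square dish. In the top picture the other spring, the bottle and the beaker look unmoved, and the tester and pad are empty. The gripper is open and clear, about 12 cm above the release height.
- **Disagreements:** During alignment, the camera estimates of the pin's position differed by up to about 1.5 mm. I used a value between them, and the foot went over the pin without resistance. The wrist also saw about 7 N of sideways force during the hold, which I did not explain. The hand-in gave no verdict.

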